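# Set the punnet clamp and hold it open at the mark

### The arm

A 6-joint arm with a two-finger parallel gripper is mounted at the origin on the work surface. World frame = base frame: x ahead of the robot, y to its left, z up, the work surface at z = 0. Lengths are in m, angles in degrees, forces in N, time in s.
With the tool pointing down it reaches from about 0.325 to 1 m from the base axis. Payload 5.1 kg.
Tool frame: the origin (TCP) lies on the centre line of the jaws, within the pads' length; the fingertips stand ahead of it and the grasp point (between the pads) lies 3 mm ahead of it (bot.tcp_to_tips is the y of the fingertips in the tool frame, in m); y points along the fingers, x is the direction in which the jaws open and shut, and the axes are right-handed (so a half turn about y gives the same grasp; the last joint's range is limited). The gripper opens to 85 mm and grips with 20 to 120 N. Pads are 22 mm wide; open, the fingers measure 114 mm over their backs; the gripper's body (76 mm by 85 mm) begins 54 mm behind the grasp point. The pads swing forward as they close: fully open they stand 13 mm farther back than shut.
Start: joints at [66.257, 7.093, 94.555, -0, 78.352, -4.733], TCP at [0.212, 0.615, 0.253] pointing down, gripper open.
Joint ranges: [-149.61, 149.61], [-58.7, 133.49], [1.44, 155.28], [-77.14, 257.14], [18.33, 153.61], [-166.67, 166.67]. Speed limits (degrees/s): [147.25, 147.25, 180, 180, 180, 180].

### API

Orientations are given as a 3x3 rotation matrix whose columns are the frame's x, y, z axes.
In Python, from plant import bot gives the robot as it stands.
- The arm moves only by the shell command python3 -m pendant 'ROWS' [FORCE]. ROWS is a JSON object of lists of equal length, an entry for each row: "angular": the turn, a rotation vector about the tool's x, y, z in degrees, a list of three; "travel": the shift along the tool's x, y, z in cm, a list of three; "fingers": the finger opening in cm, from 0 to 8.54. A call has exactly 5 rows; each row is the pose to reach, as a shift and turn from the pose measured when the call began, along the tool's axes at that moment; what a row does not reach only later rows make up. A row lasts 1/12 s, in which the tool goes at most 41.7 mm and 7.16 degrees, less where a joint would pass 70% of its speed; a pose out of reach is approached as far as the arm can. A call with a gripper value outside its range is refused whole. The fingers move at their own pace and stop on an object; FORCE is the grip in N (left out, the last holds). Time passes only in rows, so rows that repeat a pose let the fingers close, or fill a call up. It gives the time, the measured TCP pose, the force and the opening at its end, in the units of the state.
- bot.get_obs(): the state, without advancing time (a new reading comes with each control period).
- bot.capture(name): name is "scene" or "top" or "wrist"; returns (picture, depth): 420x560x3 uint8, blue, green, red; 420x560 float32, m along the optical axis (not along the pixel's ray), 0 where there is no reading.
- bot.calibration(name): a dict with "mtx" (3x3 intrinsics, pixels), "k1" (the pictures are not rectified: a ray, as slopes to the right and down, at radius r is drawn at 1 + k1 r^2 times it, then the intrinsics apply), "origin" and "orientation" of the camera in the world. Camera axes: x right, y up, looking along -z (the intrinsics and any distortion apply to the point x, -y, -z); pixel columns grow to the right and rows downward; lengths in m; the calibration is good to about 2 mm. A picture is of the moment at which its call begins: read the wrist's pose just before it. calibration takes no time and is no camera call; for the wrist camera it gives the pose at the moment of the call.
- bot.sign_off(): hands the job in, once; it reports no verdict.
The state is a dict: "time": time; "qpos": joint angles; "dq": joint speeds; "joint_torque": joint torques, N m; "tcp_pos": TCP position; "ee_rot": TCP orientation; "wrist_force": force on the tool from outside, world axes, zero at the start; "ft_torque": the same for the moment, N m; "gripper_width": finger opening in m.
Only numpy, scipy, OpenCV 4.12 (cv2) and the standard library are available. Lean on these libraries where they do the work, as an engineer would, in place of code of your own. Each camera call takes 0.05 s, during which the arm holds its last target. There are 200 camera calls.

### The job

Take the yellow-gripped gauge blade from the wooden rack, push it fully home in the slot of the punnet clamp's green end block and let go of it. Then pull the clamp's spring-return slide out by its black handle until its black line stands on the orange mark, and finish while still holding it there, steady, so that a colleague can set a punnet in. Leave the red blade and everything else where they are.

Things in the scene. Friction and masses are not known exactly. Their poses are not given: they have to be found in the camera images.
- yellow_blade_grip (a point): yellow-gripped gauge blade, 100 g or so, standing upright in the wooden rack. The point is the centre of its yellow plastic grip: 52 mm wide (its own x), 15 mm thick (its own y), 40 mm high (its own z, up). Below the grip hangs a flat steel blade 44 mm wide (x), 5 mm thick (y), 42 mm long: the grip's underside (its shoulder) is 20 mm below the point and the blade's lower end 62 mm below it. Works either way round.
- yellow_blade: the same yellow-gripped blade; origin at the centre of the blade's lower end, axes as above
- rack: light wooden rack block, 160 x 50 mm, 50 mm high, fixed, with two slots 38 mm either side of its centre along its own x; the two blades stand in it with their shoulders resting about on its top. Origin at the centre of its underside.
- slot_mouth (a point): centre of the mouth of the slot in the green end block of the punnet clamp, 65 mm above the table, on the block's top face. The slot is 47 mm long (point x), 8.5 mm wide (point y), 46 mm deep, with a 3 mm chamfered mouth; the block is 90 x 44 mm. A blade is fully home when its shoulder rests on the block's top (grip centre 20 mm above this point). Its z axis is up; its y axis is the direction in which the slide is pulled.
- clamp: the punnet clamp: grey base plate 160 (own x) x 330 mm (own y), 15 mm thick, fixed to the table, with the slotted green end block at its -y end and a spring-return slide. Origin at the centre of the base's underside; own +y is the direction in which the slide is pulled out. It has the same axes as slot_mouth.
- slide: the spring-return slide: a steel tongue with a green jaw plate at its inner end and a black upright handle at its outer end. It moves along the clamp's y only, 0 to 75 mm, and starts fully in (sprung back towards -y); the pull needed is about 4 N at the start and grows to about 14 N at the stop. Let go, it springs back. Origin at the foot of the handle on the base plate, axes as the clamp's.
- handle (a point): grip point on the slide's black upright handle, 60 mm above the table: handle 42 mm wide (clamp x), 16 mm thick (clamp y, the pull direction), its top 22 mm above this point; it is free below to 33 mm below the point, where the steel tongue starts. Can be pinched from above across its thickness. It moves with the slide.
- slide_line (a point): the thin black index line on the slide's white tab, on the clamp's +x side; the line runs along clamp x and moves with the slide. The point is on the line.
- mark_band (a point): the orange mark, a band 12 mm wide (clamp y) standing at the clamp's +x edge, 30 to 60 mm further along clamp +y than the black line's start. The point is at the middle of its top; axes as the clamp's. The line is on the mark when it is at the same clamp-y as this point, give or take 6 mm. It is fixed for the run.
- red_blade_grip (a point): the other gauge blade, the same size and shape as the yellow one but with a red grip; it stands in the other slot of the rack and is not needed. The point is the centre of its grip.
- apple: green apple, 78 mm across, 68 mm high, loose; origin at its underside
- tomato: red tomato, 72 mm across, 54 mm high, loose; origin at its underside
- punnet: clear punnet full of raspberries, 120 x 180 mm, 55 mm high, loose; origin at its underside
- empty_punnet: empty clear punnet, 120 x 180 mm, 55 mm high, loose; origin at its underside
- gel_bottle: white hand-gel bottle with blue cap, 60 mm across, 115 mm high, loose; origin at its underside
- tape: cardboard-coloured roll lying flat, 90 mm across, 22 mm high, loose; origin at its underside
There are look-alikes about, which are no part of the job. What is meant by the yellow_blade is not blue or purple, and is the smaller of those in its own colour.

How it is judged (in metres and radians):
On the way, in this order (a step that is already met when the one before it is completed fails the run):
1. the yellow-gripped blade is fully home in the clamp's slot and let go (x of yellow_blade_grip in the frame of slot_mouth between -0.006 and 0.006 m and y of yellow_blade_grip in the frame of slot_mouth between -0.005 and 0.005 m and z of yellow_blade_grip in the frame of slot_mouth between 0.012 and 0.0235 m and angle between the y axis of yellow_blade_grip and the y axis of slot_mouth, either way round below 0.12 rad and angle between yellow_blade_grip's own z axis and vertical below 0.08 rad and contact force between the fingers and yellow_blade below 0.2 N), for 0.3 s.
2. the slide's line is on the orange mark, held by the gripper (y of slide_line in the frame of mark_band between -0.006 and 0.006 m and contact force between the fingers and slide above 2 N and linear speed of slide below 0.02 m/s), for 0.5 s.
At the end, for the whole second after the job is handed in: The yellow blade stands in the clamp's slot, shoulder within 3.5 mm of the block's top, upright, not touched by the fingers; the slide's black line is within 6 mm of the middle of the orange mark, still, and held there by the fingers (over 2 N) (all of step 1 and all of step 2); the arm keeps its last pose, push and grip.
It fails at once if the red blade moved more than 30 mm (distance of red_blade_grip from where it was at the start of the episode above 0.03 m).
It fails at once if some other loose thing on the table moved more than 30 mm (distance of any of apple, tomato, punnet, empty_punnet, gel_bottle, tape from where it was at the start of the episode above 0.03 m).
It also fails if it takes over 53 s, if anything falls off the work surface, if the arm or the gripper's body presses on something with over 40 N, if the wrist force passes 120 N, or if a joint passes its speed limit or range.

## Working session

There is one attempt and no reset: what is moved stays moved. The work goes in short steps, Python scripts to look and compute and a shell command to move; the robot and the scene stay as the last step left them, time stands still between calls to the robot, and variables do not carry over. Pictures are saved under pics/ and viewed, about 8 in all and at most 12, crops included, and the job is handed in when it is done.

```bash
ls; mkdir -p pics; cat > h.py <<'E'
import numpy as np, cv2
from plant import bot
def save(cam):
    c=bot.calibration(cam); im,d=bot.capture(cam)
    np.savez(f'/tmp/{cam}.npz',im=im,d=d,**{k:np.array(v) for k,v in c.items()})
    return im,d,c
def load(cam):
    z=np.load(f'/tmp/{cam}.npz'); return z['im'],z['d'],z
def world(c,u,v,depth=None,z=None):
    """pixels -> world, by depth or by plane z"""
    p=np.stack([np.ravel(u),np.ravel(v)],1).astype(float); K=np.array(c['mtx'])
    q=(p-K[:2,2])/[K[0,0],K[1,1]]; k=float(c['k1']); s=q.copy()
    for _ in range(20): s=q/(1+k*(s**2).sum(1,keepdims=True))
    r=np.c_[s[:,0],-s[:,1],-np.ones(len(s))]@np.array(c['orientation']).T; o=np.array(c['origin'])
    t=np.ravel(depth)[:,None] if depth is not None else ((z-o[2])/r[:,2])[:,None]
    return o+r*t
def project(c,P):
    P=np.atleast_2d(P); q=(P-np.array(c['origin']))@np.array(c['orientation'])
    s=np.c_[q[:,0],-q[:,1]]/-q[:,2:]; s=s*(1+float(c['k1'])*(s**2).sum(1,keepdims=True)); K=np.array(c['mtx'])
    return s*[K[0,0],K[1,1]]+K[:2,2]
E
python3 - <<'E'
from h import *
for n in ['scene','top']:
    im,d,c=save(n); cv2.imwrite(f'pics/{n}0.png',im); print(n,c)
print(bot.get_obs(),bot.tcp_to_tips)
E
```

```text
pics
scene {'mtx': array([[400.74909542,   0.        , 273.71068649],
       [  0.        , 400.74909542, 215.60550361],
       [  0.        ,   0.        ,   1.        ]]), 'k1': -0.09273548048387228, 'origin': array([ 1.2754526 , -0.24470425,  0.81173734]), 'orientation': array([[ 0.36579439, -0.62766822,  0.68718779],
       [ 0.93052965,  0.26059681, -0.25730113],
       [-0.0175792 ,  0.73356793,  0.67938875]])}
top {'mtx': array([[412.76673289,   0.        , 281.06905594],
       [  0.        , 412.76673289, 211.68140245],
       [  0.        ,   0.        ,   1.        ]]), 'k1': 0.021153634175616904, 'origin': array([ 0.46949077, -0.00483642,  1.26965065]), 'orientation': array([[ 0.00775292,  0.99704682, -0.07640373],
       [-0.99973145,  0.00605977, -0.02236752],
       [-0.02183847,  0.07655663,  0.99682604]])}
{'time': 0.1, 'qpos': array([ 6.62579526e+01,  7.12994632e+00,  9.46273385e+01,  3.21391482e-03,
        7.83504816e+01, -4.73149139e+00]), 'dq': array([ 0.00034327,  0.01646863, -0.17346246, -0.07359192, -0.00392517,
        0.06861026]), 'joint_torque': array([ 3.82099261e-04, -4.24929929e+01, -3.66653073e+01, -3.39013673e-05,
        3.93547773e-03, -2.01811304e-06]), 'tcp_pos': array([0.21152812, 0.61407801, 0.25216263]), 'ee_rot': array([[ 3.25752351e-01, -8.07566493e-04, -9.45454787e-01],
       [ 9.45453282e-01, -1.69957452e-03,  3.25753285e-01],
       [-1.86993830e-03, -9.99998230e-01,  2.09875995e-04]]), 'wrist_force': array([ 0.14673651, -0.19876229,  0.63443453]), 'ft_torque': array([-0.01041253, -0.03898665, -0.00779543]), 'gripper_width': 0.08529436219173217} 0.022
```

```bash
python3 -c "
import cv2;a=cv2.imread('pics/scene0.png');b=cv2.imread('pics/top0.png');print(a.shape,b.shape)"
```

```text
(420, 560, 3) (420, 560, 3)
```

View pics/scene0.png

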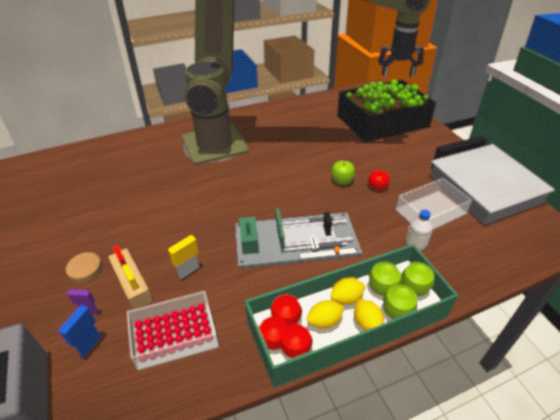

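View pics/top0.png

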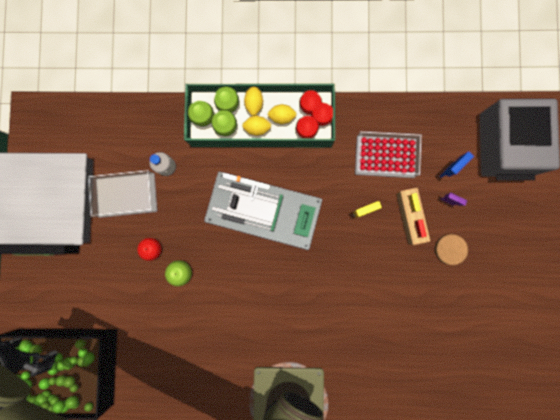

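The scene view shows the rack with red and yellow grips around (125,268), plus a larger yellow-gripped blade standing loose at (185,250), and purple and blue ones at (82,300) and (80,330). In the top view these are rack yellow (416,203), rack red (421,229), big loose yellow (368,209), purple (456,199) and blue (461,163). I choose the rack's yellow at top (416,203). The clamp's green block is at (304,220), the handle at (235,202) and the orange mark near (238,179).

```bash
python3 - <<'E'
from h import *
im,d,c=load('top')
hsv=cv2.cvtColor(im,cv2.COLOR_BGR2HSV)
def seg(name,lo,hi,box,zr):
    u0,v0,u1,v1=box
    m=cv2.inRange(hsv,lo,hi); M=np.zeros_like(m); M[v0:v1,u0:u1]=m[v0:v1,u0:u1]
    v,u=np.nonzero((M>0)&(d>0)); P=world(c,u,v,depth=d[v,u])
    k=(P[:,2]>zr[0])&(P[:,2]<zr[1]); P=P[k]
    if len(P)<4: print(name,len(P)); return
    (x,y),(w,h),a=cv2.minAreaRect((P[:,:2]*1000).astype(np.float32))
    print(name,len(P),'mean',P.mean(0).round(4),'z',np.percentile(P[:,2],[5,50,95]).round(4),'rect',np.round([x,y,w,h,a],1))
seg('yellow rack',(20,120,80),(35,255,255),(402,185,432,216),(.06,.12))
seg('red rack',(0,120,80),(10,255,255),(405,215,435,245),(.06,.12))
seg('yellow loose',(20,120,80),(35,255,255),(345,195,390,225),(.03,.2))
seg('rack wood',(8,60,120),(24,200,255),(390,180,440,250),(.04,.056))
seg('green block',(55,80,30),(90,255,255),(285,195,325,245),(.055,.075))
seg('handle',(0,0,0),(180,255,60),(220,185,250,220),(.07,.095))
seg('mark',(5,150,120),(20,255,255),(225,170,250,190),(-.1,.1))
b=(200,165,330,255)
v,u=np.mgrid[b[1]:b[3],b[0]:b[2]]; P=world(c,u,v,depth=d[v,u]); k=(P[:,2]>.01)&(P[:,2]<.09)
print('base rect',cv2.minAreaRect((P[k,:2]*1000).astype(np.float32)))
crop=cv2.hconcat([cv2.resize(im[165:255,200:330],None,fx=4,fy=4,interpolation=2),cv2.resize(im[170:260,380:445],None,fx=4,fy=4,interpolation=2)])
cv2.imwrite('pics/crop1.png',crop)
E
```

```text
yellow rack 143 mean [ 0.5901 -0.3599  0.0851] z [0.0662 0.0891 0.0928] rect [ 591.1 -362.5   51.6   17.1   12.9]
red rack 142 mean [ 0.5165 -0.376   0.0846] z [0.0636 0.0883 0.0933] rect [ 516.8 -377.9   51.5   16.2   11.5]
yellow loose 191 mean [ 0.5682 -0.2214  0.1073] z [0.0866 0.1095 0.1128] rect [ 569.3 -224.4   19.8   69.2   22.2]
rack wood 654 mean [ 0.5523 -0.3659  0.0494] z [0.0447 0.0495 0.0536] rect [ 554.4 -371.   159.5   52.6   12.1]
green block 346 mean [ 0.5378 -0.0454  0.0645] z [0.0606 0.0645 0.0683] rect [537.5 -45.3  39.7  85.3  75.1]
handle 26 mean [0.5894 0.1561 0.0787] z [0.0729 0.0791 0.0822] rect [588.2 157.4  11.   30.6  83.9]
mark 77 mean [0.6849 0.1504 0.0028] z [-0.0054 -0.0007  0.029 ] rect [678.4 156.3  64.   36.2  89.6]
base rect ((592.9299926757812, 72.65253448486328), (329.607421875, 203.89712524414062), 75.27748107910156)
```

View pics/crop1.png

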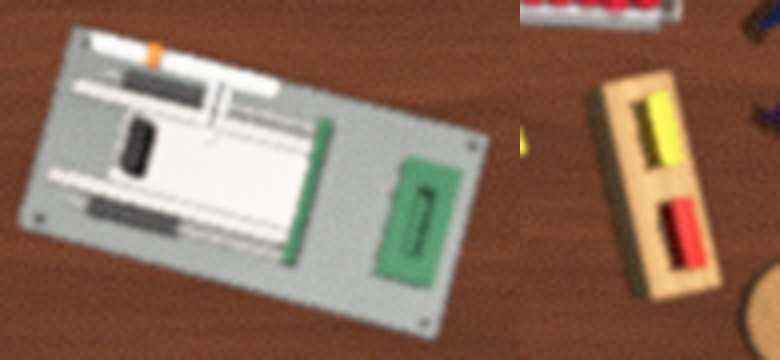

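```bash
cat >> h.py <<'E'
def to(x,y,z,yaw):
    """travel (cm, tool axes) and turn (deg) from here to a tool-down pose with jaw axis at yaw deg (mod 180)"""
    from scipy.spatial.transform import Rotation as Ro
    s=bot.get_obs(); R=np.array(s['ee_rot']); best=None
    for a in (yaw,yaw+180):
        a=np.radians(a); X=np.array([np.cos(a),np.sin(a),0]); Y=np.array([0,0,-1.]); T=np.c_[X,Y,np.cross(X,Y)]
        w=Ro.from_matrix(R.T@T).as_rotvec(degrees=True)
        if best is None or np.linalg.norm(w)<np.linalg.norm(best): best=w
    print('t',round(s['time'],2),'tcp',np.round(s['tcp_pos'],4),'yaw',np.degrees(np.arctan2(R[1,0],R[0,0])).round(2),'F',np.round(s['wrist_force'],1),'w',round(s['gripper_width'],4),
      '\n travel',(R.T@(np.array([x,y,z])-s['tcp_pos'])*100).round(2),'turn',best.round(2))
E
R='{"angular":[[0,0,0],[0,0,0],[0,0,0],[0,0,0],[0,0,0]],"travel":[[-3.05,0,-2.58],[-6.1,0,-5.17],[-9.16,0,-7.75],[-12.2,0,-10.3],[-15.3,0,-12.9]],"fingers":[8.5,8.5,8.5,8.5,8.5]}' ; unset R
python3 -m pendant '{"angular":[[0,0,0],[0,0,0],[0,0,0],[0,0,0],[0,0,0]],"travel":[[-3.05,0,-2.58],[-6.1,0,-5.17],[-9.16,0,-7.75],[-12.2,0,-10.3],[-15.3,0,-12.9]],"fingers":[8.5,8.5,8.5,8.5,8.5]}'
python3 -m pendant '{"angular":[[0,0,0],[0,0,0],[0,0,0],[0,0,0],[0,0,0]],"travel":[[-3.05,0,-2.58],[-6.1,0,-5.17],[-9.16,0,-7.75],[-12.2,0,-10.3],[-15.3,0,-12.9]],"fingers":[8.5,8.5,8.5,8.5,8.5]}'
python3 -c "from h import *; to(.591,-.3625,.25,102.5); to(.5375,-.0453,.25,75)"
```

```text
time: 0.52
tcp_pos: [0.2836, 0.4255, 0.2517]
ee_rot: [[0.325, -0.001, -0.946], [0.946, -0.003, 0.325], [-0.003, -1.0, 0.0]]
wrist_force: [1.6, 0.1, 0.7]
gripper_width: 0.0854
time: 0.93
tcp_pos: [0.3558, 0.2371, 0.2517]
ee_rot: [[0.324, -0.001, -0.946], [0.946, -0.003, 0.324], [-0.003, -1.0, 0.0]]
wrist_force: [0.4, 0.7, -0.3]
gripper_width: 0.0851
t 0.93 tcp [0.3558 0.2371 0.2517] yaw 71.08 F [ 0.4  0.7 -0.3] w 0.0851 
 travel [-49.1    0.3  -41.69] turn [ -0.07 -31.42  -0.16]
t 0.93 tcp [0.3558 0.2371 0.2517] yaw 71.08 F [ 0.4  0.7 -0.3] w 0.0851 
 travel [-20.83   0.22 -26.34] turn [-0.03 -3.92 -0.17]
```

```bash
python3 -m pendant '{"angular":[[0,0,0],[0,-1,0],[0,-2,0],[0,-3,0],[0,-3.9,0]],"travel":[[-2.5,0,-3.1],[-5,0,-6.2],[-7.5,0,-9.4],[-10,0,-12.5],[-12.5,0,-15.7]],"fingers":[8.5,8.5,8.5,8.5,8.5]}'
python3 -m pendant '{"angular":[[0,0,0],[0,0,0],[0,0,0],[0,0,0],[0,0,0]],"travel":[[-2.5,0,-2.6],[-5,0,-5.3],[-7.5,0,-8],[-9.5,0,-10],[-9.5,0,-10]],"fingers":[8.5,8.5,8.5,8.5,8.5]}'
python3 - <<'E'
from h import *
to(.591,-.3625,.25,102.5); to(.5375,-.0453,.25,75)
im,d,c=save('wrist'); cv2.imwrite('pics/wrist1.png',im); print(c)
print('slot proj',project(c,[.5375,-.0453,.065]),'handle',project(c,[.589,.157,.082]))
E
```

```text
time: 1.35
tcp_pos: [0.4641, 0.066, 0.2518]
ee_rot: [[0.259, -0.001, -0.966], [0.966, -0.002, 0.259], [-0.003, -1.0, 0.001]]
wrist_force: [1.0, 1.1, 0.3]
gripper_width: 0.0851
time: 1.77
tcp_pos: [0.5376, -0.0556, 0.2513]
ee_rot: [[0.263, -0.002, -0.965], [0.965, -0.004, 0.263], [-0.004, -1.0, 0.001]]
wrist_force: [-1.0, 0.4, -1.6]
gripper_width: 0.085
t 1.77 tcp [ 0.5376 -0.0556  0.2513] yaw 74.74 F [-1.   0.4 -1.6] w 0.085 
 travel [-28.2    0.24 -13.23] turn [ -0.1  -27.76  -0.22]
t 1.77 tcp [ 0.5376 -0.0556  0.2513] yaw 74.74 F [-1.   0.4 -1.6] w 0.085 
 travel [0.99 0.13 0.28] turn [-0.05 -0.26 -0.24]
{'mtx': array([[335.90943128,   0.        , 276.81408116],
       [  0.        , 335.90943128, 207.56247131],
       [  0.        ,   0.        ,   1.        ]]), 'k1': -0.05317531298102819, 'origin': array([ 0.46038061, -0.0333218 ,  0.37113622]), 'orientation': array([[ 0.26381767, -0.91778168, -0.29677774],
       [ 0.96456289,  0.24963908,  0.08543283],
       [-0.00432136, -0.30879948,  0.95111735]])}
slot proj [[287.59424503 185.43043766]] handle [[517.10730629 186.96415456]]
```

View pics/wrist1.png

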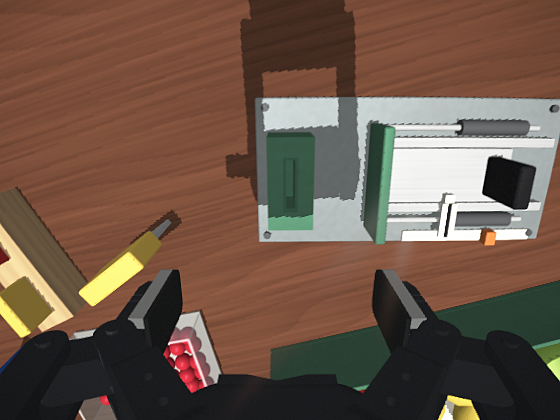

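The wrist view shows the slot from (290,160) to (291,213) in the green block, the slide line's white tab at (449,215), the orange mark at (488,238) and the handle at (508,182).

```bash
python3 - <<'E'
from h import *
im,d,c=load('wrist'); g=cv2.cvtColor(im,cv2.COLOR_BGR2GRAY); hsv=cv2.cvtColor(im,cv2.COLOR_BGR2HSV)
def rect(name,m,box,z):
    u0,v0,u1,v1=box; M=np.zeros_like(m); M[v0:v1,u0:u1]=m[v0:v1,u0:u1]
    n,l,st,_=cv2.connectedComponentsWithStats(M); i=1+st[1:,4].argmax(); v,u=np.nonzero(l==i)
    P=world(c,u,v,z=z); print(name,len(u),'px',u.mean().round(1),v.mean().round(1),'z',np.median(world(c,u,v,depth=d[v,u])[:,2]).round(4),'rect',np.round(np.hstack([*cv2.minAreaRect((P[:,:2]*1000).astype(np.float32))[:2],cv2.minAreaRect((P[:,:2]*1000).astype(np.float32))[2]]),1))
green=cv2.inRange(hsv,(55,80,20),(95,255,255))
rect('block',green,(255,120,325,240),.065)
rect('orange',cv2.inRange(hsv,(5,150,120),(18,255,255)),(475,225,505,250),.0)
rect('handle',cv2.inRange(g,0,45),(475,145,545,215),.082)
print(g[186,262:322]); print(g[150:222,290]); 
print('line cols',g[200,438:460],g[206,438:460],g[224,438:460])
print('depth z jaw', world(c,[449,449,488,488,420,290],[205,225,236,240,237,245],depth=d[[205,225,236,240,237,245 if 0 else 239],[449,449,488,488,420,290]]).round(4))
cv2.imwrite('pics/c2.png',cv2.hconcat([cv2.resize(im[125:240,260:325],None,fx=4.5,fy=4.5,interpolation=2),cv2.resize(im[140:255,435:545],None,fx=4.5,fy=4.5,interpolation=2)]))
E
```

```text
block 4399 px 290.2 180.4 z 0.064 rect [536.  -42.4  42.8  92.7  75.3]
orange 145 px 489.6 238.7 z 0.0291 rect [683.  174.2  14.6  17.2  74.3]
handle 1976 px 508.0 182.1 z 0.0676 rect [583.2 149.1  46.9  47.1  74.3]
[103 103 104 104 102  86  77  76  75  76  75  77  77  77  74  76  76  76
  77  78  75  69  66  68  73  75  75  74  75  76  72  53  52  63  68  67
  75  78  76  76  75  77  76  76  76  77  77  78  79  77  74  82  99 103
 102 102 103 102 101 102]
[ 77  76  78  78  75  76  78  76  69  67  73  76  76  76  76  75  77  77
  77  78  76  75  75  77  75  76  76  75  76  76  76  76  76  76  76  76
  75  76  76  74  74  75  76  75  78  81  67  57  57  58  56  58  59  57
  57  57  57  56  64  67  67  65  72  74  74  72  86 128 148 144 145 143]
line cols [250 255 238 143 105 105  91 255 255 255 254 254 254 255 255 255 255 248
 247 249 249 249] [202 136 121  92 204 255 255 255 255 255  86  21  23 125 255 255 255 255
 255 251 238 237] [105 153 255 255 255 255 255 232  13  28  71 239 255 255 255 255 242  95
  89  95  95  96]
depth z jaw [[ 0.6088  0.1121  0.0387]
 [ 0.6331  0.111   0.0356]
 [ 0.6612  0.1555  0.03  ]
 [ 0.6661  0.1551  0.0302]
 [ 0.648   0.0841  0.018 ]
 [ 0.6194 -0.0626  0.0151]]
```

View pics/c2.png

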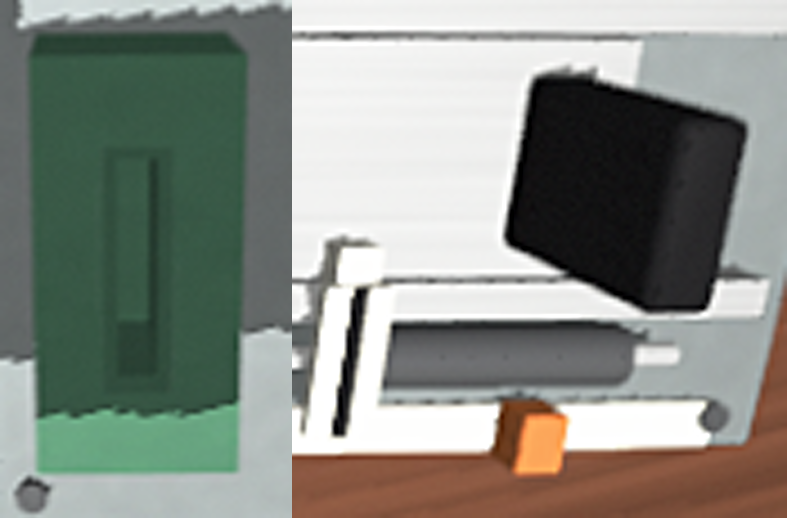

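```bash
python3 - <<'E'
from h import *
im,d,c=load('wrist')
Z=.065
print('slot rect', np.round(cv2.minAreaRect((world(c,[283.1,298,298.2,283.3],[157.9,157.9,211.9,211.9],z=Z)[:,:2]*1000).astype(np.float32))[0],1), world(c,[290.55,290.55,283.1,298],[157.9,211.9,185,185],z=Z).round(4).tolist())
P=world(c,[266.7,314.4,312.9,268.4],[136.8,136.8,229.4,229.4],z=Z); print('block',P.mean(0).round(4),[np.linalg.norm(P[i]-P[i-1]).round(4) for i in range(4)],P.round(4).tolist())
yv=np.array([np.cos(np.radians(75.2)),np.sin(np.radians(75.2)),0]); xv=np.array([yv[1],-yv[0],0])
u=np.array([450,448.8,447.6,446.5]);v=np.array([208,216,224,232]); w=world(c,u,v,depth=d[v,np.round(u).astype(int)]); print('line',w.round(4).tolist(),'y',(w@yv).round(4))
m=world(c,[490],[238.5],z=.03); print('mark',m.round(4),'y',m@yv, 'depthz',world(c,[490],[238.5],depth=[d[238,490]]).round(4))
# handle top face by depth
vv,uu=np.mgrid[145:215,478:545]; Q=world(c,uu,vv,depth=d[vv,uu]); Q=Q[(Q[:,2]>.076)&(Q[:,2]<.088)]; r=cv2.minAreaRect((Q[:,:2]*1000).astype(np.float32)); print('handle top',r,len(Q),Q.mean(0))
E
```

```text
slot rect [538.4 -42.4] [[0.5131, -0.0361, 0.065], [0.5636, -0.0492, 0.065], [0.536, -0.0493, 0.065], [0.5397, -0.0358, 0.065]]
block [ 0.5379 -0.0425  0.065 ] [np.float64(0.0894), np.float64(0.0429), np.float64(0.0894), np.float64(0.0436)] [[0.489, -0.0519, 0.065], [0.5003, -0.0106, 0.065], [0.5869, -0.0327, 0.065], [0.5754, -0.0747, 0.065]]
line [[0.6133, 0.1136, 0.0369], [0.6217, 0.1111, 0.0375], [0.6308, 0.109, 0.037], [0.6402, 0.1072, 0.0362]] y [0.2665 0.2662 0.2666 0.2672]
mark [[0.665  0.1576 0.03  ]] y [0.32222258] depthz [[0.6657 0.1582 0.0288]]
handle top ((592.15966796875, 163.51113891601562), (17.74105453491211, 41.66823196411133), 75.75132751464844) 815 [0.59129885 0.16261857 0.08043732]
```

```bash
python3 -m pendant '{"angular":[[0,-5.5,0],[0,-11,0],[0,-16.5,0],[0,-22,0],[0,-27.8,0]],"travel":[[-3.6,0,-1.7],[-7.2,0,-3.4],[-10.8,0,-5.1],[-14.4,0,-6.8],[-18,0,-8.5]],"fingers":[8.5,8.5,8.5,8.5,8.5]}'
python3 -c "from h import *; to(.591,-.362,.2,102.5)"
```

```text
time: 2.23
tcp_pos: [0.5712, -0.2497, 0.2513]
ee_rot: [[-0.224, -0.003, -0.975], [0.975, -0.001, -0.224], [-0.001, -1.0, 0.004]]
wrist_force: [0.1, -0.1, 0.3]
gripper_width: 0.0853
t 2.23 tcp [ 0.5712 -0.2497  0.2513] yaw 102.96 F [ 0.1 -0.1  0.3] w 0.0853 
 travel [-11.38   5.13   0.57] turn [-0.21  0.46 -0.03]
```

```bash
python3 -m pendant '{"angular":[[0,0,0],[0,0,0],[-0.2,0.5,0],[-0.2,0.5,0],[-0.2,0.5,0]],"travel":[[-3.8,1.4,0.1],[-7.6,2.8,0.2],[-11.4,4,0.5],[-11.4,5.1,0.5],[-11.4,5.1,0.5]],"fingers":[5,5,5,5,5]}'
python3 - <<'E'
from h import *
to(.591,-.362,.073,102.5)
im,d,c=save('wrist'); cv2.imwrite('pics/wrist2.png',im)
hsv=cv2.cvtColor(im,cv2.COLOR_BGR2HSV)
print('proj',project(c,[.591,-.362,.09]))
for n,lo,hi in (('y',(20,120,60),(35,255,255)),('r',(0,140,60),(8,255,255))):
  v,u=np.nonzero(cv2.inRange(hsv,lo,hi)>0); P=world(c,u,v,depth=d[v,u]); k=(P[:,2]>.084)&(P[:,2]<.096)&(abs(P[:,1]+.365)<.05); P=P[k]
  r=cv2.minAreaRect((P[:,:2]*1000).astype(np.float32)); print(n,len(P),np.round([*r[0],*r[1],r[2]],1),'z',np.median(P[:,2]), 'pix',u[k].min(),u[k].max(),v[k].min(),v[k].max())
E
```

```text
time: 2.65
tcp_pos: [0.5901, -0.3614, 0.1961]
ee_rot: [[-0.214, -0.005, -0.977], [0.977, 0.004, -0.214], [0.005, -1.0, 0.004]]
wrist_force: [-1.3, 1.2, -0.3]
gripper_width: 0.05
t 2.65 tcp [ 0.5901 -0.3614  0.1961] yaw 102.37 F [-1.3  1.2 -0.3] w 0.05 
 travel [-0.14 12.31 -0.13] turn [-0.25 -0.13  0.28]
proj [[273.63172661 217.77019638]]
y 1395 [ 590.8 -359.6   52.1   14.4   11.9] z 0.08916150541460491 pix 267 287 181 250
r 656 [ 516.8 -375.3   50.9   14.    11.9] z 0.0889154505991043 pix 267 288 67 147
```

View pics/wrist2.png

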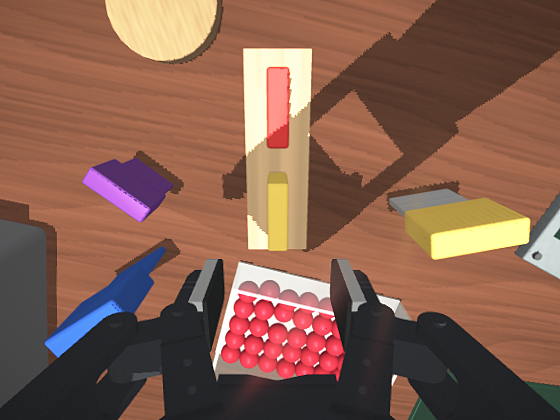

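The wrist view confirms the smaller yellow grip in the rack at (277,212), with red at (278,107) and the larger loose yellow at (467,225). I'm descending on the rack's yellow.

```bash
python3 -m pendant '{"angular":[[0,0,0],[-0.2,0.4,0.3],[-0.2,0.4,0.3],[-0.2,0.4,0.3],[-0.2,0.4,0.3]],"travel":[[0.1,2.5,-0.1],[0.1,5,-0.1],[0.1,7.5,-0.1],[0.1,9.5,-0.1],[0.1,10,-0.1]],"fingers":[4,4,4,4,4]}'
python3 -c "from h import *; to(.5908,-.3598,.077,101.9)"
```

```text
time: 3.12
tcp_pos: [0.5896, -0.3553, 0.0946]
ee_rot: [[-0.211, -0.004, -0.977], [0.977, 0.002, -0.211], [0.003, -1.0, 0.003]]
wrist_force: [-1.4, 0.6, -1.6]
gripper_width: 0.0403
t 3.12 tcp [ 0.5896 -0.3553  0.0946] yaw 102.19 F [-1.4  0.6 -1.6] w 0.0403 
 travel [-0.47  1.76 -0.03] turn [-0.19  0.29  0.18]
```

```bash
python3 -m pendant '{"angular":[[-0.2,0.3,0.2],[-0.2,0.3,0.2],[-0.2,0.3,0.2],[-0.2,0.3,0.2],[-0.2,0.3,0.2]],"travel":[[-0.5,0,0],[-0.5,0.8,0],[-0.5,1.5,0],[-0.5,1.7,0],[-0.5,1.7,0]],"fingers":[4,4,4,4,4]}' | tail -1
python3 -c "from h import *; to(.5908,-.3598,.077,101.9)"
```

```text
gripper_width: 0.0399
t 3.53 tcp [ 0.5906 -0.36    0.0776] yaw 101.9 F [-0.8 -0.4 -0.3] w 0.0399 
 travel [ 0.02  0.06 -0.02] turn [ 0.   -0.   -0.01]
```

```bash
python3 -m pendant '{"angular":[[0,0,0],[0,0,0],[0,0,0],[0,0,0],[0,0,0]],"travel":[[0,0,0],[0,0,0],[0,0,0],[0,0,0],[0,0,0]],"fingers":[2,1,0.8,0.8,0.8]}' 50
python3 -m pendant '{"angular":[[0,0,0],[0,0,0],[0,0,0],[0,0,0],[0,0,0]],"travel":[[0,0,0],[0,0,0],[0,0,0],[0,0,0],[0,0,0]],"fingers":[0.5,0.5,0.5,0.5,0.5]}' 50
python3 -c "from h import *; to(.5908,-.3598,.077,101.9)"
```

```text
time: 3.95
tcp_pos: [0.591, -0.3605, 0.0784]
ee_rot: [[-0.206, 0.001, -0.979], [0.979, -0.001, -0.206], [-0.001, -1.0, -0.001]]
wrist_force: [0.5, -0.2, 1.7]
gripper_width: 0.0147
time: 4.37
tcp_pos: [0.591, -0.3605, 0.0784]
ee_rot: [[-0.206, 0.001, -0.979], [0.979, -0.001, -0.206], [-0.001, -1.0, -0.001]]
wrist_force: [-0.4, -0.6, 0.7]
gripper_width: 0.0147
t 4.37 tcp [ 0.591  -0.3605  0.0784] yaw 101.89 F [-0.4 -0.6  0.7] w 0.0147 
 travel [0.07 0.14 0.  ] turn [ 0.05 -0.01 -0.08]
```

```bash
python3 -m pendant '{"angular":[[0,0,0],[0,0,0],[0,0,0],[0,0,0],[0,0,0]],"travel":[[0,-1,0],[0,-2.5,0],[0,-4.5,0],[0,-7,0],[0,-9.5,0]],"fingers":[0.5,0.5,0.5,0.5,0.5]}'
python3 -m pendant '{"angular":[[0,0,0],[0,0,0],[0,0,0],[0,0,0],[0,0,0]],"travel":[[0,-1,0],[0,-1,0],[0,-1,0],[0,-1,0],[0,-1,0]],"fingers":[0.5,0.5,0.5,0.5,0.5]}' >/dev/null
python3 - <<'E'
from h import *
to(.5382,-.0425,.18,75.4)
im,d,c=save('wrist'); cv2.imwrite('pics/wrist3.png',im)
hsv=cv2.cvtColor(im,cv2.COLOR_BGR2HSV); s=bot.get_obs(); R=np.array(s['ee_rot'])
v,u=np.nonzero(cv2.inRange(hsv,(20,120,60),(35,255,255))>0); P=(world(c,u,v,depth=d[v,u])-s['tcp_pos'])@R*1000
k=(np.abs(P[:,0])<20)&(np.abs(P[:,2])<40)&(np.abs(P[:,1])<40); print(k.sum(),'tool-frame pct5/50/95',np.percentile(P[k],[1,50,99],axis=0).round(1).tolist(),u[k].min(),u[k].max(),v[k].min(),v[k].max())
E
```

```text
time: 4.78
tcp_pos: [0.5907, -0.3601, 0.1752]
ee_rot: [[-0.206, 0.001, -0.979], [0.979, -0.001, -0.206], [-0.001, -1.0, -0.001]]
wrist_force: [0.1, 0.4, -0.8]
gripper_width: 0.0147
t 5.2 tcp [ 0.5897 -0.3594  0.1826] yaw 101.89 F [-0.3 -0.3 -0.4] w 0.0144 
 travel [32.07  0.32 -1.5 ] turn [-0.14 26.49  0.08]
5502 tool-frame pct5/50/95 [[-6.0, -11.9, -24.1], [1.2, -10.5, 10.7], [8.3, 24.8, 26.2]] 257 297 221 368
```

View pics/wrist3.png

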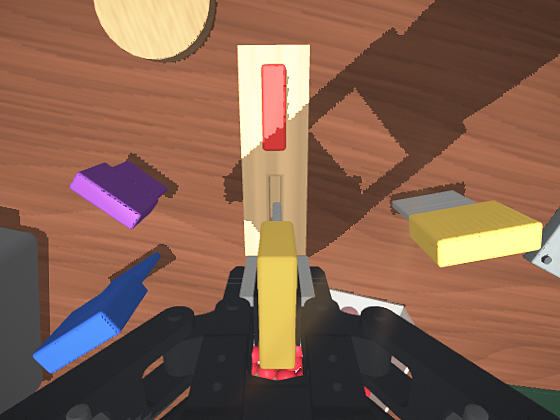

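The blade is held upright between the pads, with its grip at px (257–297, 221–368). The loose yellow blade lies on the direct path, so I go over it.

```bash
python3 -m pendant '{"angular":[[0,0,0],[0,0,0],[0,0,0],[0,0,0],[0,0,0]],"travel":[[0,-3.5,0],[1,-7,0],[4.5,-7.5,-0.2],[8.5,-7.5,-0.4],[12.5,-7.5,-0.6]],"fingers":[0.5,0.5,0.5,0.5,0.5]}'
python3 -c "from h import *; to(.5389,-.0439,.2,75.4)"
```

```text
time: 5.67
tcp_pos: [0.5697, -0.2354, 0.2578]
ee_rot: [[-0.204, -0.002, -0.979], [0.979, 0.002, -0.204], [0.002, -1.0, 0.002]]
wrist_force: [0.4, 0.7, -1.0]
gripper_width: 0.0144
t 5.67 tcp [ 0.5697 -0.2354  0.2578] yaw 101.79 F [ 0.4  0.7 -1. ] w 0.0144 
 travel [19.36  5.82 -0.91] turn [-0.12 26.39  0.08]
```

```bash
python3 -m pendant '{"angular":[[0,5,0],[0,10,0],[0,16,0],[0,22,0],[0,26.4,0]],"travel":[[4,0,-0.2],[8,0,-0.4],[12,0.5,-0.6],[15.8,2,-0.8],[19.4,3.5,-0.9]],"fingers":[0.5,0.5,0.5,0.5,0.5]}' | head -2
python3 -c "from h import *; to(.5389,-.0439,.16,75.4)"
```

```text
time: 6.08
tcp_pos: [0.5382, -0.0416, 0.2225]
t 6.08 tcp [ 0.5382 -0.0416  0.2225] yaw 75.12 F [ 0.7  0.7 -2. ] w 0.0144 
 travel [-0.21  6.25 -0.13] turn [-0.11 -0.28  0.07]
```

```bash
python3 -m pendant '{"angular":[[0,0,0],[-0.1,-0.3,0],[-0.1,-0.3,0],[-0.1,-0.3,0],[-0.1,-0.3,0]],"travel":[[-0.1,2,-0.1],[-0.2,4,-0.1],[-0.2,5.5,-0.1],[-0.2,6.6,-0.1],[-0.2,6.7,-0.1]],"fingers":[0.5,0.5,0.5,0.5,0.5]}' | head -2
python3 - <<'E'
from h import *
to(.5389,-.0439,.155,75.4)
im,d,c=save('wrist'); cv2.imwrite('pics/wrist4.png',cv2.resize(im[60:330,180:380],None,fx=2.2,fy=2.2,interpolation=2)); cv2.imwrite('pics/w4full.png',im)
hsv=cv2.cvtColor(im,cv2.COLOR_BGR2HSV); s=bot.get_obs(); R=np.array(s['ee_rot'])
print('proj slot',project(c,[.5382,-.0425,.065]))
E
```

```text
time: 6.5
tcp_pos: [0.5365, -0.0432, 0.1517]
t 6.5 tcp [ 0.5365 -0.0432  0.1517] yaw 75.43 F [-0.9 -0.  -2.2] w 0.0142 
 travel [-0.   -0.34 -0.25] turn [-0.38  0.03  0.04]
proj slot [[277.57700021 229.56924895]]
```

View pics/wrist4.png

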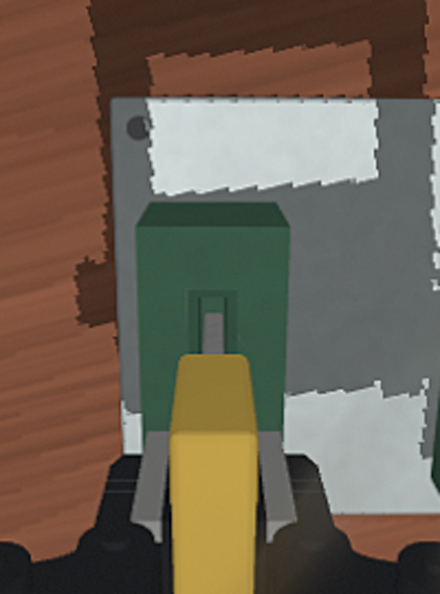

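The crop shows the blade tip edge centred at crop x 213 and the slot mouth centred at 213, so it is aligned across the slot. Next I check the along-slot offset.

```bash
python3 - <<'E'
from h import *
im,d,c=load('wrist')
s=bot.get_obs(); R=np.array(s['ee_rot']); X=R[:,0];Z=R[:,2]; t=s['tcp_pos']
px=lambda u,v:(180+np.array(u)/2.2,60+np.array(v)/2.2)
b=world(c,*px([203,223],[312,312]),z=t[2]-.070); m=world(c,*px([189,237],[290,290]),z=.065); n=world(c,*px([199.5,226],[297,297]),z=.062)
k=world(c,*px([136,290],[226,226]),z=.065)
for nm,P,h in(('blade',b,22),('mouth',m,26.5),('inner',n,23.5),('block',k,45)): q=(P-t)@np.c_[X,Z]*1000; print(nm,q.round(1).tolist(),'width',np.ptp(q[:,0]).round(1),'centre x',q[:,0].mean().round(1),'z',(q[:,1].mean()-h).round(1))
E
```

```text
blade [[-2.0, 23.7], [3.3, 23.7]] width 5.3 centre x 0.6 z 1.7
mouth [[-6.3, 24.8], [7.6, 24.8]] width 13.9 centre x 0.6 z -1.7
inner [[-3.4, 21.9], [4.5, 21.9]] width 7.8 centre x 0.6 z -1.6
block [[-21.1, 43.5], [22.4, 43.5]] width 43.5 centre x 0.6 z -1.5
```

```bash
python3 -m pendant '{"angular":[[-0.4,0,0],[-0.4,0,0],[-0.4,0,0],[-0.4,0,0],[-0.4,0,0]],"travel":[[0,0.3,-0.3],[0,0.6,-0.35],[0,0.7,-0.35],[0,0.7,-0.35],[0,0.7,-0.35]],"fingers":[0.5,0.5,0.5,0.5,0.5]}' 
python3 -c "from h import *; to(.5397,-.0441,.0935,75.43)"
```

```text
time: 6.97
tcp_pos: [0.541, -0.0445, 0.1467]
ee_rot: [[0.252, 0.003, -0.968], [0.968, 0.0, 0.252], [0.001, -1.0, -0.003]]
wrist_force: [-0.9, 0.4, -0.6]
gripper_width: 0.0142
t 6.97 tcp [ 0.541  -0.0445  0.1467] yaw 75.41 F [-0.9  0.4 -0.6] w 0.0142 
 travel [0.   5.32 0.15] turn [ 0.19 -0.02  0.06]
```

```bash
python3 -m pendant '{"angular":[[0.2,0,0],[0.2,0,0],[0.2,0,0],[0.2,0,0],[0.2,0,0]],"travel":[[0,0.2,0.15],[0,0.6,0.15],[0,1.1,0.15],[0,1.6,0.15],[0,2,0.15]],"fingers":[0.5,0.5,0.5,0.5,0.5]}' 
python3 -c "from h import *; to(.5397,-.0441,.0935,75.43)"
```

```text
time: 7.38
tcp_pos: [0.5392, -0.0441, 0.1257]
ee_rot: [[0.252, -0.001, -0.968], [0.968, 0.001, 0.252], [0.001, -1.0, 0.001]]
wrist_force: [-0.2, 0.3, -1.4]
gripper_width: 0.0142
t 7.38 tcp [ 0.5392 -0.0441  0.1257] yaw 75.41 F [-0.2  0.3 -1.4] w 0.0142 
 travel [ 0.01  3.22 -0.05] turn [-0.06 -0.02  0.06]
```

```bash
python3 -m pendant '{"angular":[[0,0,0],[0,0,0],[0,0,0],[0,0,0],[0,0,0]],"travel":[[0,0.5,-0.05],[0,1,-0.05],[0,1.5,-0.05],[0,2,-0.05],[0,2.5,-0.05]],"fingers":[0.5,0.5,0.5,0.5,0.5]}' 
python3 -c "from h import *; to(.5397,-.0441,.0935,75.43)"
```

```text
time: 7.8
tcp_pos: [0.5397, -0.0442, 0.1002]
ee_rot: [[0.252, -0.001, -0.968], [0.968, 0.001, 0.252], [0.001, -1.0, 0.001]]
wrist_force: [0.9, -0.5, -1.7]
gripper_width: 0.0143
t 7.8 tcp [ 0.5397 -0.0442  0.1002] yaw 75.41 F [ 0.9 -0.5 -1.7] w 0.0143 
 travel [ 0.01  0.67 -0.  ] turn [-0.07 -0.02  0.06]
```

```bash
python3 -m pendant '{"angular":[[0,0,0],[0,0,0],[0,0,0],[0,0,0],[0,0,0]],"travel":[[0,0.2,0],[0,0.4,0],[0,0.5,0],[0,0.65,0],[0,0.7,0]],"fingers":[0.5,0.5,0.5,0.5,0.5]}' 
python3 -m pendant '{"angular":[[0,0,0],[0,0,0],[0,0,0],[0,0,0],[0,0,0]],"travel":[[0,0.05,0],[0,0.1,0],[0,0.15,0],[0,0.2,0],[0,0.2,0]],"fingers":[0.5,0.5,0.5,0.5,0.5]}' 
```

```text
time: 8.22
tcp_pos: [0.5398, -0.0442, 0.0934]
ee_rot: [[0.252, -0.001, -0.968], [0.968, 0.001, 0.252], [0.001, -1.0, 0.001]]
wrist_force: [-1.2, 0.1, 2.2]
gripper_width: 0.0144
time: 8.63
tcp_pos: [0.5399, -0.0442, 0.0934]
ee_rot: [[0.252, -0.002, -0.968], [0.968, 0.001, 0.252], [0.001, -1.0, 0.002]]
wrist_force: [-7.6, 2.3, 10.3]
gripper_width: 0.014
```

The shoulder has seated: force rose to 10 N at z 0.0934, where I expected it. Releasing.

```bash
python3 -m pendant '{"angular":[[0,0,0],[0,0,0],[0,0,0],[0,0,0],[0,0,0]],"travel":[[0,-0.05,0],[0,-0.1,0],[0,-0.1,0],[0,-0.1,0],[0,-0.1,0]],"fingers":[2,3,4,4,4]}' 
python3 -m pendant '{"angular":[[0,0,0],[0,0,0],[0,0,0],[0,0,0],[0,0,0]],"travel":[[0,-2,0],[0,-5,0],[0,-8,0],[0,-10,0],[0,-10,0]],"fingers":[4,4,4,4,4]}' | head -2
python3 - <<'E'
from h import *
to(.592,.1632,.15,75.43)
im,d,c=save('wrist'); cv2.imwrite('pics/wrist5.png',im)
hsv=cv2.cvtColor(im,cv2.COLOR_BGR2HSV); s=bot.get_obs(); R=np.array(s['ee_rot'])
v,u=np.nonzero(cv2.inRange(hsv,(20,120,60),(35,255,255))>0); P=world(c,u,v,depth=d[v,u])
k=(P[:,2]>.098)&(np.hypot(P[:,0]-.538,P[:,1]+.043)<.05); r=cv2.minAreaRect((P[k,:2]*1000).astype(np.float32)); print(k.sum(),r,'topz',np.median(P[k,2]))
E
```

```text
time: 9.05
tcp_pos: [0.5398, -0.0442, 0.0942]
ee_rot: [[0.252, -0.002, -0.968], [0.968, 0.001, 0.252], [0.001, -1.0, 0.002]]
wrist_force: [-1.1, -0.5, -0.1]
gripper_width: 0.04
time: 9.47
tcp_pos: [0.543, -0.0448, 0.2]
t 9.47 tcp [ 0.543  -0.0448  0.2   ] yaw 75.42 F [ 0.3 -0.1  0.9] w 0.04 
 travel [21.36  5.03  0.53] turn [ 0.46 -0.01  0.09]
1525 ((538.7510375976562, -43.17668914794922), (14.445013046264648, 50.56888961791992), 74.96927642822266) topz 0.10413269019801821
```

View pics/wrist5.png

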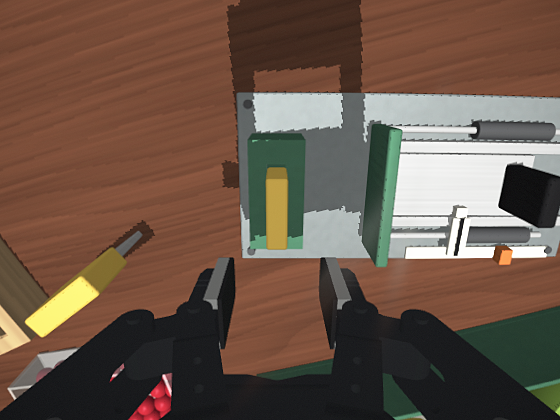

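The yellow blade stands home (top at z 0.104, so its centre is about 19 mm above the mouth) and is released. On to the handle at (530,190).

```bash
python3 -m pendant '{"angular":[[0.2,0,0],[0.4,0,0],[0.4,0,0],[0.4,0,0],[0.4,0,0]],"travel":[[4,0,0.1],[8,0,0.2],[12,1,0.3],[16,2.5,0.4],[20,3.5,0.5]],"fingers":[4,4,4,4,4]}' | head -2
python3 -m pendant '{"angular":[[0,0,0],[0,0,0],[0,0,0],[0,0,0],[0,0,0]],"travel":[[1.4,0.5,0],[1.4,1.5,0],[1.4,1.5,0],[1.4,1.5,0],[1.4,1.5,0]],"fingers":[4,4,4,4,4]}' | head -2
python3 - <<'E'
from h import *
to(.592,.1632,.063,75.43)
im,d,c=save('wrist'); g=cv2.cvtColor(im,cv2.COLOR_BGR2GRAY)
v,u=np.nonzero((g<60)&(d>0)); P=world(c,u,v,depth=d[v,u]); k=(P[:,2]>.076)&(P[:,2]<.088)&(np.hypot(P[:,0]-.592,P[:,1]-.163)<.04)
print(k.sum(),cv2.minAreaRect((P[k,:2]*1000).astype(np.float32)),P[k].mean(0),u[k].mean(),v[k].mean())
E
```

```text
time: 9.93
tcp_pos: [0.5861, 0.151, 0.1596]
time: 10.35
tcp_pos: [0.5894, 0.1631, 0.1444]
t 10.35 tcp [0.5894 0.1631 0.1444] yaw 75.3 F [-1.   0.1  0.2] w 0.04 
 travel [ 0.08  8.14 -0.3 ] turn [-0.36 -0.13 -0.04]
1671 ((592.18896484375, 164.62692260742188), (15.497840881347656, 41.6173095703125), 75.51167297363281) [0.59087965 0.16497319 0.08088146] 279.5038898862956 242.53859964093357
```

```bash
python3 -m pendant '{"angular":[[-0.4,0,0],[-0.4,0,0],[-0.4,0,0],[-0.4,0,0],[-0.4,0,0]],"travel":[[0.2,1,-0.2],[0.2,2.5,-0.3],[0.2,4,-0.3],[0.2,4.6,-0.3],[0.2,4.6,-0.3]],"fingers":[4,4,4,4,4]}' | head -2
python3 -c "from h import *; to(.592,.1643,.063,75.43)"
```

```text
time: 10.82
tcp_pos: [0.5917, 0.1635, 0.0969]
t 10.82 tcp [0.5917 0.1635 0.0969] yaw 75.22 F [-0.3  0.4 -0.5] w 0.0401 
 travel [ 0.1   3.39 -0.01] turn [-0.08 -0.21 -0.1 ]
```

```bash
python3 -m pendant '{"angular":[[0,-0.2,0],[0,-0.2,0],[0,-0.2,0],[0,-0.2,0],[0,-0.2,0]],"travel":[[0.1,1,0],[0.1,2,0],[0.1,3,0],[0.1,3.4,0],[0.1,3.4,0]],"fingers":[4,4,4,4,4]}' | head -2
python3 -m pendant '{"angular":[[0,0,0],[0,0,0],[0,0,0],[0,0,0],[0,0,0]],"travel":[[0,0,0],[0,0,0],[0,0,0],[0,0,0],[0,0,0]],"fingers":[3,2,1,0.8,0.8]}' 60
python3 -m pendant '{"angular":[[0,0,0],[0,0,0],[0,0,0],[0,0,0],[0,0,0]],"travel":[[0,0,0],[0,0,0],[0,0,0],[0,0,0],[0,0,0]],"fingers":[0.5,0.5,0.5,0.5,0.5]}' 60
python3 -c "from h import *; to(.592,.1643,.063,75.43)"
```

```text
time: 11.23
tcp_pos: [0.5908, 0.1642, 0.0609]
time: 11.65
tcp_pos: [0.591, 0.1644, 0.0613]
ee_rot: [[0.252, -0.004, -0.968], [0.968, -0.002, 0.252], [-0.003, -1.0, 0.004]]
wrist_force: [0.4, -0.0, -0.3]
gripper_width: 0.0154
time: 12.07
tcp_pos: [0.591, 0.1644, 0.0613]
ee_rot: [[0.252, -0.004, -0.968], [0.968, -0.001, 0.252], [-0.002, -1.0, 0.004]]
wrist_force: [0.5, -0.4, -1.0]
gripper_width: 0.0151
t 12.07 tcp [0.591  0.1644 0.0613] yaw 75.41 F [ 0.5 -0.4 -1. ] w 0.0151 
 travel [ 0.02 -0.17 -0.1 ] turn [-0.21 -0.02 -0.14]
```

```bash
python3 -m pendant '{"angular":[[0,0,0],[0,0,0],[0,0,0],[0,0,0],[0,0,0]],"travel":[[0.5,0,0],[1.2,0,0],[2,0,0],[2.7,0,0],[3,0,0]],"fingers":[0.5,0.5,0.5,0.5,0.5]}' 80
python3 -m pendant '{"angular":[[0,0,0],[0,0,0],[0,0,0],[0,0,0],[0,0,0]],"travel":[[0.6,0,0],[1.3,0,0],[2,0,0],[2.4,0,0],[2.5,0,0]],"fingers":[0.5,0.5,0.5,0.5,0.5]}' 80
python3 - <<'E'
from h import *
to(.592,.1643,.063,75.43)
print('pulled mm',(np.array(bot.get_obs()['tcp_pos'])-[.591,.1644,.0613])@[.252,.968,0]*1000)
im,d,c=save('wrist'); cv2.imwrite('pics/wrist6.png',im); im,d,c=save('scene')
cv2.imwrite('pics/c6.png',cv2.hconcat([cv2.resize(load('wrist')[0],(400,300)),cv2.resize(im[200:275,260:360],(400,300),interpolation=2)]))
E
```

```text
time: 12.48
tcp_pos: [0.5984, 0.1927, 0.0613]
ee_rot: [[0.251, -0.005, -0.968], [0.968, -0.004, 0.251], [-0.005, -1.0, 0.004]]
wrist_force: [-3.0, -7.8, 2.7]
gripper_width: 0.0153
time: 12.9
tcp_pos: [0.6044, 0.2157, 0.0613]
ee_rot: [[0.251, -0.007, -0.968], [0.968, -0.007, 0.251], [-0.009, -1.0, 0.005]]
wrist_force: [-3.6, -10.7, 3.5]
gripper_width: 0.0151
t 12.9 tcp [0.6044 0.2157 0.0613] yaw 75.44 F [ -3.6 -10.7   3.5] w 0.0151 
 travel [-5.29 -0.12 -0.09] turn [-0.3   0.01 -0.51]
pulled mm 53.02120262656068
```

View pics/c6.png

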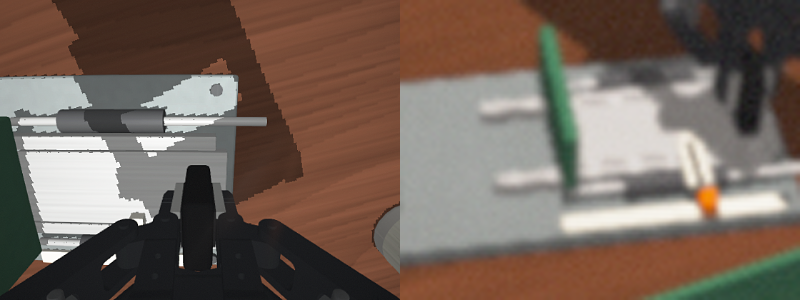

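```bash
python3 -m pendant '{"angular":[[0,0,0],[0,0,0],[0,0,0],[0,0,0],[0,0,0]],"travel":[[0.1,0,0],[0.2,0,0],[0.3,0,0],[0.3,0,0],[0.3,0,0]],"fingers":[0.5,0.5,0.5,0.5,0.5]}' 80
python3 - <<'E'
from h import *
print('pulled mm',(np.array(bot.get_obs()['tcp_pos'])-[.591,.1644,.0613])@[.252,.968,0]*1000)
im,d,c=save('scene'); a=np.radians(75.3); yv=np.array([np.cos(a),np.sin(a),0]); xv=np.array([yv[1],-yv[0],0])
hsv=cv2.cvtColor(im,cv2.COLOR_BGR2HSV)
m=cv2.inRange(hsv,(3,150,120),(20,255,255)); m[:235]=0; m[262:]=0; m[:,:320]=0; m[:,350:]=0
v,u=np.nonzero(m); print('orange',len(u),u.mean(),v.mean(),'y',(world(c,[u.mean()],[v.mean()],z=.026)@yv).round(4), 'pred px of mark top',project(c,[.665,.1576,.03]))
g=cv2.cvtColor(im,cv2.COLOR_BGR2GRAY).astype(int)
for r in range(234,248): print(r,g[r,324:346])
s=8; big=cv2.resize(im[225:265,300:365],None,fx=s,fy=s,interpolation=cv2.INTER_CUBIC)
M=np.array([.665,.1576,.03])
for off,col in((-.006,(255,255,0)),(0,(255,0,255)),(.006,(255,255,0))):
    L=np.array([.6133,.1136,.037]); 
    P=[L+yv*((M-L)@yv+off), L+xv*.03+yv*((M-L)@yv+off)]
    q=((project(c,P)-[300,225]+.5)*s).astype(int); cv2.line(big,tuple(map(int,q[0])),tuple(map(int,q[1])),col,1)
cv2.imwrite('pics/c7.png',big)
E
```

```text
time: 13.42
tcp_pos: [0.6047, 0.2168, 0.0614]
ee_rot: [[0.252, -0.009, -0.968], [0.968, -0.01, 0.252], [-0.012, -1.0, 0.006]]
wrist_force: [-6.2, -9.8, 2.6]
gripper_width: 0.0154
pulled mm 54.22424362443921
orange 85 337.9294117647059 256.9529411764706 y [0.3197] pred px of mark top [[336.18294972 248.00065609]]
234 [217 217 216 215 212 217 229 233 228 216 190 159 135 121 122 122 122 120
 124 121 114 100]
235 [218 218 219 216 216 217 229 229 210 207 216 202 160 132 123 119 122 120
 122 120 117 117]
236 [218 218 219 218 214 216 231 229 194 190 226 227 195 150 130 124 123 121
 119 119 115 118]
237 [216 218 218 218 215 214 230 230 198 183 223 233 217 181 157 141 126 120
 119 117 117 116]
238 [209 210 215 219 217 211 222 230 210 174 208 231 229 215 194 164 130 121
 119 118 116 114]
239 [200 202 209 217 219 213 216 230 223 180 188 229 234 228 211 175 146 128
 121 119 114 114]
240 [205 205 210 215 218 211 208 228 229 190 176 224 236 230 211 180 153 136
 125 122 120 118]
241 [194 194 199 202 204 194 187 217 228 207 174 210 232 221 182 153 136 126
 129 131 128 124]
242 [154 151 154 159 156 150 156 200 230 224 184 195 228 222 173 126 116 119
 149 165 161 149]
243 [115 116 115 119 119 118 126 181 226 228 190 184 225 228 185 128 109 126
 161 186 188 171]
244 [107 108 109 105 103 104 113 155 215 228 201 176 211 224 194 134 106 111
 140 158 156 147]
245 [ 99  97 100  99  99  95  99 132 188 218 205 168 178 196 176 128  90  87
 105 113 115 117]
246 [ 87  85  83  87  83  80  87 102 144 177 173 152 155 164 156 115  85  88
 103 113 121 131]
247 [ 76  77  74  75  76  78  78  86  96 117 128 143 157 163 154 128 110 116
 133 140 148 150]
```

View pics/c7.png

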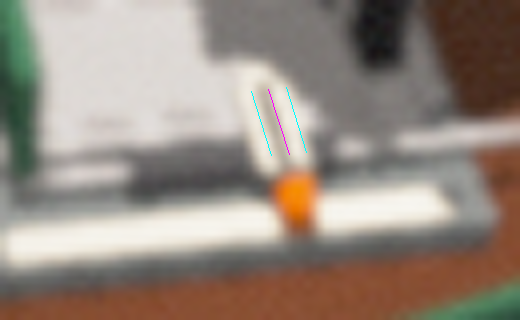

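The overlay shows the line about half a pixel (1–1.5 mm) short of the mark's middle, agreeing with 54.2 of 55.7 mm. A small final nudge follows.

```bash
python3 -m pendant '{"angular":[[0,0,0],[0,0,0],[0,0,0],[0,0,0],[0,0,0]],"travel":[[0.1,0,0],[0.2,0,0],[0.2,0,0],[0.2,0,0],[0.2,0,0]],"fingers":[0.5,0.5,0.5,0.5,0.5]}' 80
python3 -m pendant '{"angular":[[0,0,0],[0,0,0],[0,0,0],[0,0,0],[0,0,0]],"travel":[[0.1,0,0],[0.1,0,0],[0.1,0,0],[0.1,0,0],[0.1,0,0]],"fingers":[0.5,0.5,0.5,0.5,0.5]}' 80 | head -2
python3 -m pendant '{"angular":[[0,0,0],[0,0,0],[0,0,0],[0,0,0],[0,0,0]],"travel":[[0.1,0,0],[0.1,0,0],[0.1,0,0],[0.1,0,0],[0.1,0,0]],"fingers":[0.5,0.5,0.5,0.5,0.5]}' 80 | head -2
python3 - <<'E'
from h import *
for _ in range(2):
    im,d,c=save('scene'); s=bot.get_obs(); print('pulled mm',(np.array(s['tcp_pos'])-[.591,.1644,.0613])@[.252,.968,0]*1000,s['wrist_force'].round(1),s['gripper_width'],np.abs(s['dq']).max())
g=cv2.cvtColor(im,cv2.COLOR_BGR2GRAY).astype(float); a=np.radians(75.3); yv=np.array([np.cos(a),np.sin(a),0])
for r in range(236,246,2):
    w=np.clip(215-g[r,331:339],0,None); i=331+w[1:-1].argmin()*0+g[r,331:339][1:-1].argmin()+1; 
    print(r,i,(world(c,[i],[r],z=.037)@yv-.3222).round(4)*1000)
hsv=cv2.cvtColor(im,cv2.COLOR_BGR2HSV)
v,u=np.nonzero(cv2.inRange(hsv,(20,120,60),(35,255,255))>0); P=world(c,u,v,depth=d[v,u]); k=np.hypot(P[:,0]-.538,P[:,1]+.043)<.04; print('blade grip',k.sum(), P[k].mean(0) if k.any() else '', P[k,2].max() if k.any() else '')
E
```

```text
time: 13.88
tcp_pos: [0.6049, 0.2173, 0.0614]
ee_rot: [[0.253, -0.011, -0.967], [0.967, -0.012, 0.253], [-0.014, -1.0, 0.007]]
wrist_force: [-5.3, -10.1, 2.7]
gripper_width: 0.0153
time: 14.3
tcp_pos: [0.6048, 0.2169, 0.0614]
time: 14.72
tcp_pos: [0.6047, 0.2167, 0.0614]
pulled mm 54.048878100709025 [-6.1 -9.7  1.5] 0.015060042143190136 0.091391696276985
pulled mm 54.02728393087891 [-5.4 -9.4  2.7] 0.014790014255051168 0.15481220744497393
236 337 [9.1]
238 333 [-3.2]
240 334 [-2.2]
242 334 [-3.9]
244 335 [-2.9]
blade grip 155 [ 0.54950036 -0.04589651  0.09260821] 0.10757759852425675
```

```bash
python3 -m pendant '{"angular":[[0,0,0],[0,0,0],[0,0,0],[0,0,0],[0,0,0]],"travel":[[0.15,0,0],[0.3,0,0],[0.35,0,0],[0.35,0,0],[0.35,0,0]],"fingers":[0.5,0.5,0.5,0.5,0.5]}' 80 | head -2
python3 - <<'E'
from h import *
a=np.radians(75.3); yv=np.array([np.cos(a),np.sin(a),0])
for _ in range(12):
    im,d,c=save('scene'); s=bot.get_obs()
    if _%4==3: print(s['time'],'pulled mm',(np.array(s['tcp_pos'])-[.591,.1644,.0613])@[.252,.968,0]*1000,s['wrist_force'].round(1),s['gripper_width'],np.abs(s['dq']).max())
g=cv2.cvtColor(im,cv2.COLOR_BGR2GRAY).astype(float)
for r in range(237,245,1):
    x=g[r,332:338]; i=1+x[1:-1].argmin(); p=(x[i-1]-x[i+1])/(2*(x[i-1]-2*x[i]+x[i+1])); print(r,round(332+i+p,2),((world(c,[332+i+p],[r],z=.037)@yv-.3222)*1000).round(1))
hsv=cv2.cvtColor(im,cv2.COLOR_BGR2HSV)
m=cv2.inRange(hsv,(3,170,120),(18,255,255)); m[:244]=0; m[256:]=0; m[:,:328]=0; m[:,346:]=0; v,u=np.nonzero(m)
for r in range(246,254): k=v==r; print('orange',r,u[k].min() if k.any() else '',u[k].max() if k.any() else '')
E
```

```text
time: 15.23
tcp_pos: [0.6052, 0.2188, 0.0614]
15.4333 pulled mm 56.29805288810294 [-5.8 -9.2  2.5] 0.015597820986169918 0.06450380337624755
15.6333 pulled mm 56.30421816665492 [-6.5 -9.2  3. ] 0.015433079161598938 0.055333161610007786
15.8333 pulled mm 56.2810923536124 [-5.4 -9.9  2.9] 0.015344507753752668 0.13159881192365874
237 333.52 [-1.]
238 333.84 [-1.]
239 334.12 [-1.1]
240 334.5 [-0.9]
241 334.82 [-0.9]
242 335.08 [-1.1]
243 335.4 [-1.1]
244 335.65 [-1.2]
orange 246  
orange 247 336 338
orange 248 335 338
orange 249 335 338
orange 250 335 338
orange 251 336 338
orange 252 336 337
orange 253 337 337
```

```bash
python3 -c "
from plant import bot; print(bot.sign_off())"
```

```text
the job is handed in; nothing more can be done
None
```

I pushed the yellow blade home in the clamp's slot and let go of it. I then pulled the slide out to the orange mark and handed the job in while still holding it there, at about 16 s of the 53 s allowed.

**Blade:**
- It met a 10 N stop at the height expected for the shoulder on the block.
- After release, the wrist camera put its grip centre within about 1 mm of the slot centre and about 19 mm above the mouth, with the fingers clear.
- The last scene-camera check still showed it standing there.

**Slide:**
- The two position checks differ by about 1.5 mm, and both are inside the 6 mm limit. By arm travel (56.3 mm against 55.7 mm wanted) the line is 0.6 mm past the mark's middle. By the scene camera it is about 1 mm short.
- It held still for the last 0.4 s before hand-in, gripped with an 80 N setting and pulling against about 11 N of spring force.
- My first nudges fell short because the arm settled back slightly under the spring load; a slightly larger last one fixed that.

**Everything else:** I did not measure the red blade and the loose things again at the end. The arm never worked near the loose things. After the yellow blade was lifted out, the red one still stood in its slot.

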